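# Put four mixed-up sample containers back on their own coasters

## Task

The four sample containers are all standing on the wrong coasters. Rearrange them so that each stands upright in the middle of the coaster whose face has the colour of its cap or lid (light blue, white, green, red), using the empty cork coaster to park things on the way if you like. Do not tip any container over, and do not disturb the tape roll, the marker or the carton beside the work.

Things in the scene. Friction and masses are not known exactly. Their poses are not given: they have to be found in the camera images.
- blue_bottle: small clear-bodied round bottle with a light blue screw cap; total height 98 mm, body 57 mm across up to about 70 mm height, cap 46 mm across from 76 to 98 mm height. Loose, about 0.15 kg. Origin: centre of its underside; z up its axis. Belongs on the light blue coaster.
- white_pot: clear sample pot, white lid fixed shut; 44 mm high. Lid: disc 60 mm across, 36 to 43 mm up, with a tab and hinge sticking out along own +x and -x (72 mm over all along x, 60 along y); cup tapers from 57 mm across under the lid to 46 mm at the foot. Grasp across its own y. Loose, about 0.06 kg. Origin: underside, 3 mm to the -x side of the axis; z up. Belongs on the white coaster.
- green_jar: small round white jar with a green lid; 62 mm high, body 58 mm across up to 32 mm height, then drawn in to the lid, 52 mm across from 46 to 62 mm height. Loose, about 0.12 kg. Origin: centre of its underside; z up its axis. Belongs on the green coaster.
- red_bottle: small round brown (amber) glass bottle with a paper label and a red cap; 85 mm high, body 50 mm across up to about 50 mm height, then narrowing to the cap, 24 mm across from 69 to 85 mm height. Loose, about 0.12 kg. Origin: centre of its underside; z up its axis. Belongs on the red coaster.
- coaster_blue: round bench coaster, 88 mm across, 6 mm high, fixed to the worktop: black rubber edge, flat light blue face 81 mm across. Origin: centre of its underside on the worktop (z = 0); its top is 6 mm above; z up.
- coaster_white: round bench coaster, 88 mm across, 6 mm high, fixed to the worktop: black rubber edge, flat white face 81 mm across. Origin: centre of its underside on the worktop (z = 0); its top is 6 mm above; z up.
- coaster_green: round bench coaster, 88 mm across, 6 mm high, fixed to the worktop: black rubber edge, flat green face 81 mm across. Origin: centre of its underside on the worktop (z = 0); its top is 6 mm above; z up.
- coaster_red: round bench coaster, 88 mm across, 6 mm high, fixed to the worktop: black rubber edge, flat red face 81 mm across. Origin: centre of its underside on the worktop (z = 0); its top is 6 mm above; z up.
- coaster_cork: the spare: round bench coaster, 88 mm across, 6 mm high, fixed to the worktop: black rubber edge, flat brown cork face 81 mm across. Origin: centre of its underside on the worktop (z = 0); its top is 6 mm above; z up. Empty at the start; belongs to none of the containers.
- tape_roll: bystander: loose roll of yellowish label tape lying flat, 60 mm across, 19 mm high. Origin: centre of its underside.
- marker: bystander: loose thick black marker pen lying flat, 135 mm long along its own y, 17 mm wide, 19 mm high. Origin: centre of its underside.
- carton: bystander: loose flat white, purple and teal carton, 75 mm (own x) by 120 mm (own y), 32 mm high. Origin: centre of its underside.
There are look-alikes about, which are no part of the job. What is shaped like the red_bottle but pink is not meant.

How it is judged:
At the end, for the whole second after the job is handed in: Each of the four containers stands upright (within 0.1 rad) on the coaster of its cap's colour, its origin within 14 mm of the coaster's centre (seen from above) and resting on its top face, at rest (horizontal distance between blue_bottle and coaster_blue below 0.014 m and z of blue_bottle in the frame of coaster_blue between 0.003 and 0.01 m and angle between each of blue_bottle, white_pot, green_jar, red_bottle's own z axis and vertical below 0.1 rad and linear speed of each of blue_bottle, white_pot, green_jar, red_bottle below 0.02 m/s and angular speed of each of blue_bottle, white_pot, green_jar, red_bottle below 0.3 rad/s and horizontal distance between white_pot and coaster_white below 0.014 m and z of white_pot in the frame of coaster_white between 0.003 and 0.01 m and horizontal distance between green_jar and coaster_green below 0.014 m and z of green_jar in the frame of coaster_green between 0.003 and 0.01 m and horizontal distance between red_bottle and coaster_red below 0.014 m and z of red_bottle in the frame of coaster_red between 0.003 and 0.01 m); the robot touches nothing.
It fails at once if a container was tipped over (leaning more than about 35 degrees) (angle between any of blue_bottle, white_pot, green_jar, red_bottle's own z axis and vertical above 0.6 rad).
It fails at once if the tape roll, the marker or the carton was pushed from its place (more than 25 mm) (distance of any of tape_roll, marker, carton from where it was at the start of the episode above 0.025 m).
It also fails if it takes over 144 s, if anything falls off the work surface, if the arm or the gripper's body presses on something with over 40 N, if the wrist force passes 120 N, or if a joint passes its speed limit or range.

## Robot

A 7-joint arm with a two-finger parallel gripper is mounted at the origin on a cart in front of the work surface, level with it; the furniture and walls round the work are solid. World frame = base frame: x ahead of the robot, y to its left, z up, the work surface at z = 0. Lengths are in m, angles in rad, forces in N, time in s.
With the tool pointing down it reaches from about 0.35 to 0.9 m from the base axis. Payload 8.1 kg.
Tool frame: the origin (TCP) lies midway between the tips of the shut fingers; the grasp point (between the pads) lies hold_point_z behind it (hold_point_z is the distance from the TCP to the grasp point, in m); z points along the fingers, y is the line along which they close (so a half turn about z gives the same grasp; the last joint's range is limited). The gripper opens to 85 mm and grips with 20 to 120 N. Pads are 22 mm wide; open, the fingers measure 114 mm over their backs; the gripper's body (76 mm by 85 mm) begins 54 mm behind the grasp point. The pads swing forward as they close: fully open they stand 13 mm farther back than shut.
Start: joints at [-1.305, 0.434, 0.025, 1.573, -0.012, 1.134, -0.075], TCP at [0.225, 0.583, 0.231] pointing down, gripper open.
Joint ranges: [-2.62, 2.62], [-0.44, 2.09], [-1.27, 1.32], [0.08, 2.57], [-1.32, 4.46], [0.12, 2], [-2.74, 2.74]. Speed limits (rad/s): [2.22, 2.22, 3.01, 3.01, 3.14, 3.14, 3.14].

## Interface

Orientations are given as a 3x3 rotation matrix whose columns are the frame's x, y, z axes.
In Python, from plant import * gives the robot as it stands.
- The arm moves only by the tool jog_arm, never from a script. Its argument "rows" is text: rows parted by semicolons, each of 7 numbers parted by spaces: the shift along the tool's x, y, z in units of 5 cm (1.0 is 5 cm), then the turn, a rotation vector about the tool's x, y, z in units of 90 degrees (1.0 is 90 degrees), then the closure, from -1 (fully open) to 1 (shut). A call has 1 to 12 rows; each row shifts and turns the commanded pose from where the row before left it, along the tool's axes as they then stand; what a row does not reach is not made up. A row lasts 1/8 s, in which the tool goes at most 62.5 mm and 10.7 degrees, less where a joint would pass 70% of its speed; a pose out of reach is approached as far as the arm can. A call with a number of a shift or a turn outside -1 to 1 is refused whole. A call with a gripper value outside its range is refused whole. The fingers move at their own pace and stop on an object; "squeeze" is the grip in N (left out, the last holds). Time passes only in rows, so rows that do not move let the fingers close. It gives the time, the measured TCP pose, the force, the opening and the grip force at its end, in the units of the state.
- get_obs(): the state, without advancing time (a new reading comes with each control period).
- snapshot(name): name is "scene" or "top" or "wrist"; returns a dict with "color" (384x512x3 uint8, blue, green, red), "camera_matrix" (3x3 intrinsics, pixels), "R" (3x3) and "t" (3): a world point X has camera coordinates R X + t; the wrist camera has in their place "T_tool_cam" (4x4, takes a point from camera to tool coordinates, whose origin is the TCP and whose axes are the flange's). Camera axes: x right, y down, z forward; pixel columns grow to the right and rows downward; lengths in m; the calibration is good to about 2 mm. The wrist camera is an equidistant fisheye: a pixel r from the principal point sees the ray r / f radians off the axis. A picture is of the moment at which its call begins: read the wrist's pose just before it. There is no depth.
- job_done(): hands the job in; it is judged then, once.
The state is a dict: "time": time; "q": joint angles; "joint_velocities": joint speeds; "effort": joint torques, N m; "tool_pos": TCP position; "tcp_rot": TCP orientation; "wrist_force": force on the tool from outside, world axes, zero at the start; "torque": the same for the moment, N m; "opening": finger opening in m; "grip_force": force on a finger pad.
Only numpy, scipy, OpenCV 4.12 (cv2) and the standard library are available. Lean on these libraries where they do the work, as an engineer would, in place of code of your own. Each camera call takes 0.05 s, during which the arm holds its last target. There are 200 camera calls.

## Working session

There is one attempt and no reset: what is moved stays moved. The work goes in short steps, Python scripts to look and compute and a tool call to move; the robot and the scene stay as the last step left them, time stands still between calls to the robot, and variables do not carry over. Pictures are saved under pics/ and viewed, at most 14 in all, crops included, and the job is handed in when it is done.

Besides the shell and the picture viewer there is one more tool, called after "Call:" by a JSON object that holds its "name" and its "arguments", one argument or row to a line. jog_arm: Moves the arm, as the interface text tells. Its arguments: {"type":"object","properties":{"rows":{"type":"string"},"squeeze":{"type":"number"}},"required":["rows"]}

```bash
ls; mkdir -p pics; python3 - <<'E'
from plant import *
import cv2,numpy as np
o=get_obs();print(o)
for n in("top","scene"):
    s=snapshot(n);cv2.imwrite(f"pics/{n}0.png",s["color"]);np.savez(f"{n}0.npz",**s);print(n,s["camera_matrix"],s["R"],s["t"])
E
```

```text
pics
{'time': 0.0, 'q': array([-1.30460631,  0.43521843,  0.02498154,  1.57405584, -0.01155823,
        1.13399361, -0.07510483]), 'joint_velocities': array([ 8.45239088e-05, -1.54463433e-03, -1.32252414e-03,  7.07121347e-04,
       -3.12117339e-04, -9.23021700e-04,  6.52661632e-04]), 'effort': array([ 8.98859525e-04, -6.70467353e+01,  1.02566443e+00, -3.16219640e+01,
        1.56610989e-02,  1.23729359e-02,  5.93106211e-05]), 'tool_pos': array([0.22519996, 0.58250338, 0.23054486]), 'tcp_rot': array([[-9.32741071e-01,  3.60546737e-01, -3.79763998e-04],
       [ 3.60546892e-01,  9.32739909e-01, -1.48353084e-03],
       [-1.80661165e-04, -1.52067287e-03, -9.99998827e-01]]), 'wrist_force': array([-0.41746781,  0.47271183, -0.38038291]), 'torque': array([-0.00564151, -0.04158765, -0.00455923]), 'grip_force': 0.0, 'opening': 0.08551082018327989}
top [[460.95408073   0.         251.36090375]
 [  0.         460.95408073 198.18276754]
 [  0.           0.           1.        ]] [[-0.02748051 -0.99954574  0.01237487]
 [-0.99629001  0.02637682 -0.08191747]
 [ 0.08155385 -0.01458009 -0.99656229]] [-0.01428057  0.48308767  1.54052253]
scene [[486.86707753   0.         256.65975826]
 [  0.         486.86707753 188.20710221]
 [  0.           0.           1.        ]] [[ 0.11152087 -0.99374503  0.00582268]
 [-0.45348768 -0.05610351 -0.88949498]
 [ 0.88425789  0.09655674 -0.45690784]] [-0.08362373  0.2406121   1.74221397]
```

View pics/top0.png

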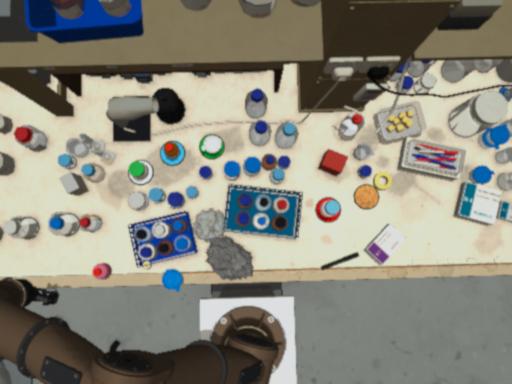

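View pics/scene0.png

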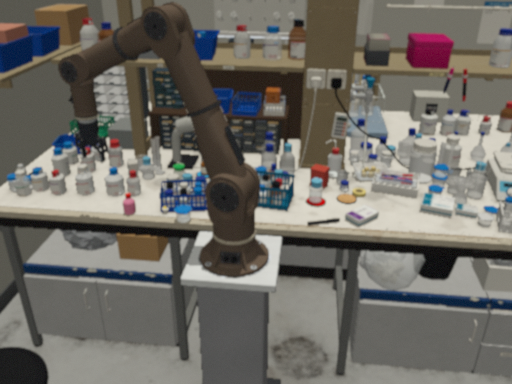

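The top view shows red_bottle on the blue coaster (172,153), green_jar on white (140,172), white_pot on green (211,147) and blue_bottle on red (329,208). The cork coaster is at (367,197), the tape roll at (383,180), the marker at (340,261) and the carton at (384,243). The scene view shows the arm standing off to the left.

```bash
cat > h.py <<'E'
import numpy as np,cv2
def cast(s,uv,z):
    K=s["camera_matrix"];R=s["R"];t=s["t"]
    d=R.T@np.linalg.solve(K,[uv[0],uv[1],1.]);c=-R.T@t
    return c+d*(z-c[2])/d[2]
def proj(s,X):
    p=s["camera_matrix"]@(s["R"]@np.array(X)+s["t"]);return p[:2]/p[2]
E
python3 - <<'E'
from h import *
s=np.load("top0.npz");im=s["color"]
a=im[125:225,115:235];b=im[140:280,300:420]
cv2.imwrite("pics/c0.png",np.hstack([cv2.resize(a,None,fx=4,fy=4,interpolation=3),cv2.resize(b,(343,400),interpolation=3)])[:, :800])
for n,uv,z in [("cB",(172,153),.006),("cW",(140,172),.006),("cG",(211,147),.006),("cR",(328.5,209),.006),("cork",(367,197),.006),("redcap",(171,148),.09),("greenlid",(137,169),.068),("whitelid",(211,146),.049),("bluecap",(333,205),.1)]:
    print(n,cast(s,uv,z).round(3))
E
```

```text
cB [0.647 0.241 0.006]
cW [0.584 0.351 0.006]
cG [0.664 0.107 0.006]
cR [ 0.44  -0.29   0.006]
cork [ 0.477 -0.424  0.006]
redcap [0.648 0.231 0.09 ]
greenlid [0.585 0.347 0.068]
whitelid [0.659 0.103 0.049]
bluecap [ 0.447 -0.288  0.1  ]
```

View pics/c0.png

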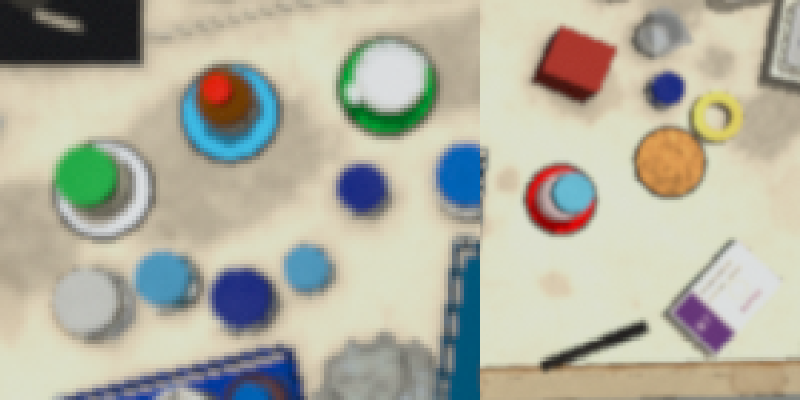

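Refined pixels from the zoomed crop: coasters are blue (172.5,153), white (141,172.5), green (211.75,146.5), red (328.7,209.6), cork (366.5,196.3). Caps are red (169,147), green (136.5,168.8), white lid (212,144), with its tab towards lower left at (203,149), and blue (332.9,207.2).

```bash
python3 - <<'E'
from h import *
import plant
print(plant.hold_point_z if hasattr(plant,"hold_point_z") else [x for x in dir(plant) if x[0]!='_'])
s=np.load("top0.npz")
for n,uv,z in [("cB",(172.5,153),.006),("cW",(141,172.5),.006),("cG",(211.75,146.5),.006),("cR",(328.7,209.6),.006),("cork",(366.5,196.3),.006),("redcap",(169,147),.091),("greenlid",(136.5,168.75),.068),("whitelid",(212,144),.049),("bluecap",(332.9,207.2),.104)]:
    print(n,cast(s,uv,z).round(3))
E
```

```text
0.0187
cB [0.647 0.239 0.006]
cW [0.582 0.348 0.006]
cG [0.666 0.104 0.006]
cR [ 0.438 -0.291  0.006]
cork [ 0.48  -0.422  0.006]
redcap [0.651 0.237 0.091]
greenlid [0.586 0.348 0.068]
whitelid [0.666 0.1   0.049]
bluecap [ 0.44  -0.286  0.104]
```

Call:
{"name": "jog_arm", "arguments": {
  "rows": "0 0 0 0 0 0.11 -1;0 0 0 0 0 0.11 -1;0 0 0 0 0 0.11 -1;0 0 0 0 0 0.11 -1;0 0 0 0 0 0.11 -1;0 0 0 0 0 0.11 -1;0 0 0 0 0 0.106 -1;0 1 0 0 0 0 -1;0 1 0 0 0 0 -1;-1 1 0 0 0 0 -1;-1 1 0 0 0 0 -1;0 0 0 0 0 0 -1"
}}

```text
time: 1.6
tool_pos: [0.4192, 0.4886, 0.2315]
tcp_rot: [[0.011, 1.0, 0.003], [1.0, -0.011, -0.003], [-0.003, 0.003, -1.0]]
wrist_force: [-1.1, 0.2, -0.1]
opening: 0.085
grip_force: 0.0
```

Call:
{"name": "jog_arm", "arguments": {
  "rows": "-1 0.8 0 0 0 0 -1;-1 0.8 0 0 0 0 -1;-1 0.8 0 0 0 0 -1;-1 0.8 0 0 0 0 -1;-1 0.8 0 0 0 0 -1;0 0 0 0 0 0 -1;0 0 0 0 0 0 -1"
}}

```text
time: 2.48
tool_pos: [0.608, 0.2507, 0.2308]
tcp_rot: [[0.001, 1.0, -0.001], [1.0, -0.001, 0.0], [0.0, -0.001, -1.0]]
wrist_force: [-0.2, 0.8, 0.2]
opening: 0.0853
grip_force: 0.0
```

```bash
cat >> h.py <<'E'
def wcast(s,uv,z):
    K=s["camera_matrix"];x=(uv[0]-K[0,2])/K[0,0];y=(uv[1]-K[1,2])/K[1,1]
    r=np.hypot(x,y)+1e-12;d=np.array([x/r*np.sin(r),y/r*np.sin(r),np.cos(r)])
    T=s["T_tool_cam"];R=s["rot"];c=R@T[:3,3]+s["pos"];d=R@T[:3,:3]@d
    return c+d*(z-c[2])/d[2]
def wsnap(f):
    from plant import get_obs,snapshot
    o=get_obs();s=dict(snapshot("wrist"));s["pos"]=o["tool_pos"];s["rot"]=o["tcp_rot"]
    np.savez(f+".npz",**s);cv2.imwrite("pics/"+f+".png",s["color"]);return s
E
python3 - <<'E'
from h import *
s=wsnap("w1");print(s["pos"],s["T_tool_cam"].round(3),s["camera_matrix"])
E
```

```text
[0.60797693 0.25074914 0.23077437] [[-0.001 -0.961 -0.278  0.071]
 [ 1.    -0.    -0.001 -0.   ]
 [ 0.001 -0.278  0.961 -0.143]
 [ 0.     0.     0.     1.   ]] [[297.31863964   0.         252.21946873]
 [  0.         297.31863964 193.08192721]
 [  0.           0.           1.        ]]
```

View pics/w1.png

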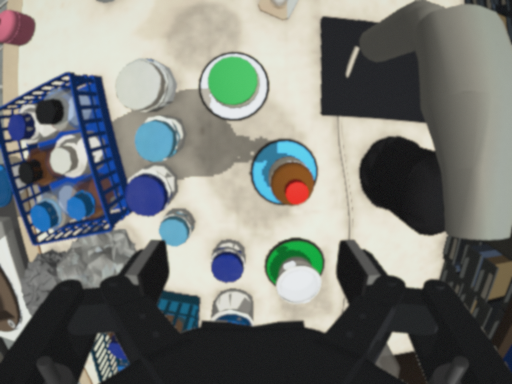

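The wrist view (right = +x, up = +y) shows the white coaster at (234,85), blue at (284,171) and green at (295,265). The caps are green (233,80), red (297,192) and white lid (299,283). A lamp with a black head is at (400,185).

```bash
python3 - <<'E'
from h import *
s=dict(np.load("w1.npz"));t=np.load("top0.npz")
for n,uv,z in [("cW",(234,85),.006),("cB",(284,171),.006),("cG",(295,265),.006),("redcap",(297,192),.091),("greenlid",(233,80),.068),("whitelid",(299,283),.049),
 ("n-ltblue",(155,139),.07),("n-dkblue",(147,194),.07),("n-grey",(139,84),.07),("n-dk2",(227,266),.07),("n-lt2",(176,230),.07)]: print(n,wcast(s,uv,z).round(3))
for z in(0,.1,.15,.2,.25):print(z,"wrist left edge",wcast(s,(360,172),z).round(3),"top bottom edge",cast(t,(168,123),z).round(3))
# white lid orientation
hsv=cv2.cvtColor(s["color"],cv2.COLOR_BGR2HSV)
m=cv2.inRange(hsv,(0,0,190),(180,60,255))[235:320,260:340]
i=cv2.resize(s["color"][230:315,255:335],None,fx=6,fy=6,interpolation=3)
cv2.imwrite("pics/pot.png",i)
E
```

```text
cW [0.585 0.352 0.006]
cB [0.647 0.244 0.006]
cG [0.668 0.109 0.006]
redcap [0.652 0.241 0.091]
greenlid [0.588 0.352 0.068]
whitelid [0.668 0.106 0.049]
n-ltblue [0.504 0.294 0.07 ]
n-dkblue [0.49  0.233 0.07 ]
n-grey [0.488 0.353 0.07 ]
n-dk2 [0.577 0.145 0.07 ]
n-lt2 [0.521 0.19  0.07 ]
0 wrist left edge [0.751 0.243 0.   ] top bottom edge [0.753 0.254 0.   ]
0.1 wrist left edge [0.713 0.264 0.1  ] top bottom edge [0.728 0.238 0.1  ]
0.15 wrist left edge [0.694 0.274 0.15 ] top bottom edge [0.715 0.23  0.15 ]
0.2 wrist left edge [0.675 0.285 0.2  ] top bottom edge [0.703 0.221 0.2  ]
0.25 wrist left edge [0.655 0.296 0.25 ] top bottom edge [0.69  0.213 0.25 ]
```

View pics/pot.png

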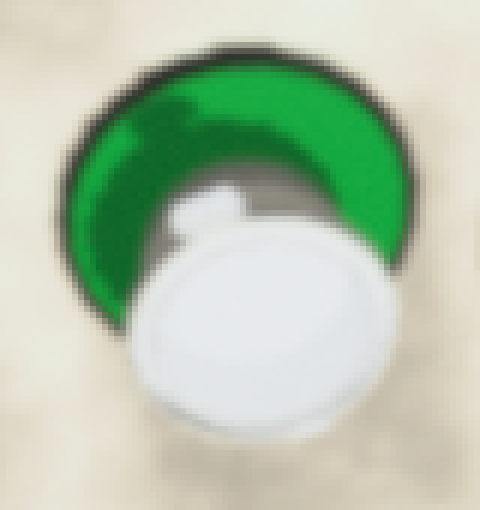

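```bash
python3 - <<'E'
from h import *
s=dict(np.load("w1.npz"));t=np.load("top0.npz")
for a,b in((wcast(s,(289.2,264.2),.044),wcast(s,(298.8,284),.049)),(cast(t,(203,149.2),.044),cast(t,(212,144),.049))):
    d=a-b;print(d.round(3),np.degrees(np.arctan2(d[1],d[0])))
E
```

```text
[-0.014  0.028 -0.005] 116.14609317984505
[-0.016  0.031 -0.005] 117.26147564692977
```

Call:
{"name": "jog_arm", "arguments": {
  "rows": "-0.24 0.86 0 0 0 0 -1;0 0 0.8 0 0 0 -1;0 0 0.8 0 0 0 -1;0 0 0.8 0 0 0 -1;0 0 0.6 0 0 0 -1;0 0 0.34 0 0 0 -1;0 0 0 0 0 0 -1;0 0 0 0 0 0 -1",
  "squeeze": 40
}}

```text
time: 3.52
tool_pos: [0.6522, 0.2387, 0.0657]
tcp_rot: [[0.001, 1.0, 0.002], [1.0, -0.001, 0.001], [0.001, 0.002, -1.0]]
wrist_force: [0.8, -0.1, 0.1]
opening: 0.0854
grip_force: 0.0
```

Call:
{"name": "jog_arm", "arguments": {
  "rows": "0 0 0 0 0 0 1;0 0 0 0 0 0 1;0 0 0 0 0 0 1;0 0 0 0 0 0 1;0 0 0 0 0 0 1;0 0 0 0 0 0 1;0 0 0 0 0 0 1;0 0 0 0 0 0 1"
}}

```text
time: 4.53
tool_pos: [0.6525, 0.2382, 0.0665]
tcp_rot: [[0.001, 1.0, 0.002], [1.0, -0.001, 0.001], [0.001, 0.002, -1.0]]
wrist_force: [-2.9, -0.8, 15.5]
opening: 0.0284
grip_force: 31.5
```

Call:
{"name": "jog_arm", "arguments": {
  "rows": "0 0 0 0 0 0 0;0 0 0 0 0 0 0;0 0 -0.14 0 0 0 0;0 0 0 0 0 0 1;0 0 0 0 0 0 1;0 0 0 0 0 0 1;0 0 0 0 0 0 1;0 0 0 0 0 0 1"
}}

```text
time: 5.52
tool_pos: [0.6521, 0.2381, 0.072]
tcp_rot: [[0.001, 1.0, 0.001], [1.0, -0.001, 0.0], [0.0, 0.001, -1.0]]
wrist_force: [0.6, -0.0, 6.9]
opening: 0.0225
grip_force: 39.0
```

Call:
{"name": "jog_arm", "arguments": {
  "rows": "0 0 -0.5 0 0 0 1;0 0 -0.9 0 0 0 1;0 0 -0.9 0 0 0 1;0 0 -0.9 0 0 0 1;-0.4 -0.2 0 0 0 0 1;-0.8 -0.25 0 0 0 0 1;-0.8 -0.25 0 0 0 0 1;-0.8 -0.25 0 0 0 0 1;-0.8 -0.25 0 0 0 0 1;-0.8 -0.25 0 0 0 0 1;-0.8 -0.25 0 0 0 0 1;-0.8 -0.25 0 0 0 0 1"
}}

```text
time: 7.02
tool_pos: [0.5527, -0.063, 0.231]
tcp_rot: [[0.001, 1.0, -0.001], [1.0, -0.001, 0.0], [0.0, -0.001, -1.0]]
wrist_force: [0.0, 0.4, -1.4]
opening: 0.0223
grip_force: 39.6
```

Call:
{"name": "jog_arm", "arguments": {
  "rows": "-0.8 -0.25 0 0 0 0 1;-0.8 -0.25 0 0 0 0 1;-0.8 -0.25 0 0 0 0 1;-0.8 -0.25 0 0 0 0 1;-0.8 -0.25 0 0 0 0 1;-0.8 -0.25 0 0 0 0 1;-0.8 -0.2 0 0 0 0 1;-0.6 0 0 0 0 0 1;-0.4 0 0 0 0 0 1;0 0 0 0 0 0 1;0 0 0 0 0 0 1"
}}

```text
time: 8.4
tool_pos: [0.4686, -0.3904, 0.231]
tcp_rot: [[0.0, 1.0, -0.0], [1.0, -0.0, 0.001], [0.001, -0.0, -1.0]]
wrist_force: [-0.5, 1.1, -1.5]
opening: 0.0224
grip_force: 39.6
```

```bash
python3 - <<'E'
from h import *
s=wsnap("w2");print(s["pos"])
E
```

```text
[ 0.46860671 -0.39041532  0.23096257]
```

View pics/w2.png

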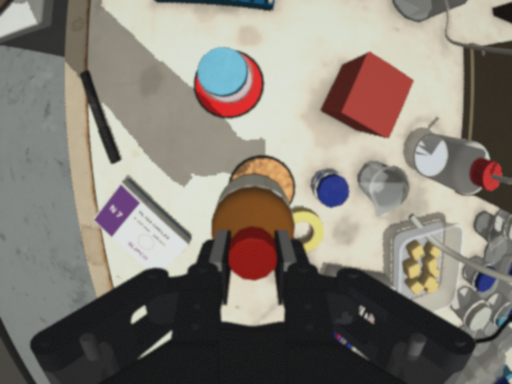

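The held red bottle is in the middle. The cork coaster is at about (263,187), the red coaster at (229,83), the blue cap at (222,71) and the tape roll at (309,229).

```bash
python3 - <<'E'
from h import *
s=dict(np.load("w2.npz"))
for n,uv,z in [("cR",(229,83.5),.006),("cork",(263.5,187),.006),("corktop",(263,155.5),.006),("corkL",(231,180),.006),("corkR",(296,186),.006),("bluecap",(222,71),.104),("tape",(309,229),.019),("redtop",(253,255),.2415)]:print(n,wcast(s,uv,z).round(3))
E
```

```text
cR [ 0.44  -0.287  0.006]
cork [ 0.482 -0.418  0.006]
corktop [ 0.481 -0.377  0.006]
corkL [ 0.441 -0.408  0.006]
corkR [ 0.524 -0.416  0.006]
bluecap [ 0.441 -0.284  0.104]
tape [ 0.542 -0.471  0.019]
redtop [ 0.469 -0.39   0.242]
```

Call:
{"name": "jog_arm", "arguments": {
  "rows": "-0.58 0.25 0 0 0 0 1;0 0 0.7 0 0 0 1;0 0 0.8 0 0 0 1;0 0 0.8 0 0 0 1;0 0 0.5 0 0 0 1;0 0 0.2 0 0 0 1;0 0 0.1 0 0 0 1;0 0 0.06 0 0 0 1;0 0 0 0 0 0 1;0 0 0 0 0 0 1"
}}

```text
time: 9.7
tool_pos: [0.4809, -0.421, 0.0739]
tcp_rot: [[0.001, 1.0, 0.001], [1.0, -0.001, -0.001], [-0.001, 0.001, -1.0]]
wrist_force: [0.1, -0.8, -0.8]
opening: 0.0223
grip_force: 39.7
```

Call:
{"name": "jog_arm", "arguments": {
  "rows": "0 0 0.04 0 0 0 1;0 0 0 0 0 0 1;0 0 0 0 0 0 0.4;0 0 0 0 0 0 0;0 0 0 0 0 0 -1;0 0 0 0 0 0 -1;0 0 -0.7 0 0 0 -1;0 0 -1 0 0 0 -1;0 0 -1 0 0 0 -1;0.5 0.2 -0.5 0 0 0 -1;1 0.3 0 0 0 0 -1;1 0.3 0 0 0 0 -1"
}}

```text
time: 11.2
tool_pos: [0.5211, -0.2947, 0.2317]
tcp_rot: [[0.002, 1.0, 0.001], [1.0, -0.002, -0.0], [-0.0, 0.001, -1.0]]
wrist_force: [0.3, 0.0, -0.1]
opening: 0.0854
grip_force: 0.0
```

Call:
{"name": "jog_arm", "arguments": {
  "rows": "1 0.2 0 0 0 0 -1;1 0.2 0 0 0 0 -1;1 0.2 0 0 0 0 -1;1 0.2 0 0 0 0 -1;1 0.2 0 0 0 0 -1;1 0.2 0 0 0 0 -1;1 0.2 0 0 0 0 -1;1 0.2 0 0 0 0 -1;1 0.2 0 0 0 0 -1;1 0 0 0 0 0 -1;1 0 0 0 0 0 -1;0 0 0 0 0 0 -1"
}}

```text
time: 12.7
tool_pos: [0.6099, 0.2602, 0.2303]
tcp_rot: [[-0.006, 1.0, -0.002], [1.0, 0.006, 0.002], [0.002, -0.002, -1.0]]
wrist_force: [-0.6, 0.2, -1.1]
opening: 0.0853
grip_force: 0.0
```

Call:
{"name": "jog_arm", "arguments": {
  "rows": "0.9 -0.23 0 0 0 0 -1;0.9 -0.23 0 0 0 0 -1;0 0 0.8 0 0 0 -1;0 0 0.8 0 0 0 -1;0 0 0.8 0 0 0 -1;0 0 0.7 0 0 0 -1;0 0 0.4 0 0 0 -1;0 0 0 0 0 0 -1;0 0 0 0 0 0 -1"
}}

```text
time: 13.82
tool_pos: [0.5896, 0.3443, 0.0578]
tcp_rot: [[0.002, 1.0, 0.002], [1.0, -0.002, 0.001], [0.001, 0.002, -1.0]]
wrist_force: [-0.4, 0.1, 0.2]
opening: 0.0853
grip_force: 0.0
```

Call:
{"name": "jog_arm", "arguments": {
  "rows": "0.11 -0.05 0.14 0 0 0 -1;0 0 0 0 0 0 -1;0 0 0 0 0 0 1;0 0 0 0 0 0 1;0 0 0 0 0 0 1;0 0 0 0 0 0 1;0 0 0 0 0 0 1;0 0 0 0 0 0 1"
}}

```text
time: 14.82
tool_pos: [0.5864, 0.3497, 0.0499]
tcp_rot: [[0.001, 1.0, 0.001], [1.0, -0.001, 0.001], [0.001, 0.001, -1.0]]
wrist_force: [-0.8, -1.4, 5.6]
opening: 0.0502
grip_force: 40.9
```

Call:
{"name": "jog_arm", "arguments": {
  "rows": "0 0 -0.5 0 0 0 1;0 0 -0.8 0 0 0 1;0 0 -0.7 0 0 0 1;-0.5 0.3 0 0 0 0 1;-0.7 0.4 0 0 0 0 1;-0.6 0.35 0 0 0 0 1;-0.36 0.16 0 0 0 0 1;0 0 0.5 0 0 0 1;0 0 0.8 0 0 0 1;0 0 0.4 0 0 0 1;0 0 0.1 0 0 0 1;0 0 0 0 0 0 1"
}}

```text
time: 16.32
tool_pos: [0.6469, 0.2418, 0.06]
tcp_rot: [[0.001, 1.0, 0.001], [1.0, -0.001, 0.0], [0.0, 0.001, -1.0]]
wrist_force: [0.0, 0.7, -0.5]
opening: 0.0499
grip_force: 42.1
```

Call:
{"name": "jog_arm", "arguments": {
  "rows": "0 0 0.19 0 0 0 1;0 0 0 0 0 0 1;0 0 0 0 0 0 0.2;0 0 0 0 0 0 -0.5;0 0 0 0 0 0 -1;0 0 0 0 0 0 -1;0 0 -0.8 0 0 0 -1;0 0 -1 0 0 0 -1;0 0 -0.6 0 0 0 -1;-0.9 0.2 0 0 0 0 -1;-0.9 0.2 0 0 0 0 -1;-0.98 0 0 0 0 0 -1"
}}

```text
time: 17.82
tool_pos: [0.6668, 0.1014, 0.1699]
tcp_rot: [[0.001, 1.0, 0.001], [1.0, -0.001, -0.0], [-0.0, 0.001, -1.0]]
wrist_force: [0.3, -0.0, -0.3]
opening: 0.0852
grip_force: 0.0
```

Call:
{"name": "jog_arm", "arguments": {
  "rows": "0 0 0 0 0 -0.1 -1;0 0 0 0 0 -0.1 -1;0 0 0 0 0 -0.1 -1;0 0 0 0 0 0 -1"
}}

```text
time: 18.32
tool_pos: [0.6663, 0.1023, 0.1699]
tcp_rot: [[-0.452, 0.892, 0.0], [0.892, 0.452, 0.0], [0.0, 0.0, -1.0]]
wrist_force: [0.3, -0.3, 0.2]
opening: 0.0854
grip_force: 0.0
```

```bash
python3 - <<'E'
from h import *
s=wsnap("w3");print(s["pos"])
E
```

```text
[0.6663178  0.1022626  0.16992028]
```

View pics/w3.png

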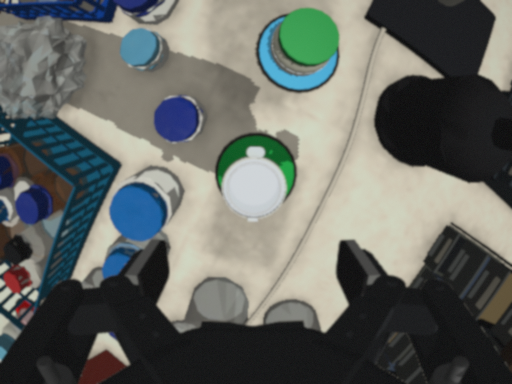

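The lid is at (254,187) with its tab straight up at (256,152), so the alignment is right. The jar stands on blue (309,38). Grey bottles are at (218,300) and (290,315), and blue-capped bottles at (179,118) and (140,210).

```bash
python3 - <<'E'
from h import *
s=dict(np.load("w3.npz"));R=s["rot"];T=s["pos"]
for n,uv,z in [("lid",(254,187),.049),("cG",(256.5,172.5),.006),("cB",(298,54),.006),("jar",(308,37),.068),("dk",(179,118),.08),("blu",(140,210),.1),("g1",(218,300),.1),("g1",(218,300),.05),("g2",(290,315),.05),("g2",(290,315),.1)]:
    p=wcast(s,uv,z);print(n,p.round(3),"tool",(R.T@(p-T)).round(3))
E
```

```text
lid [0.667 0.103 0.049] tool [0.001 0.001 0.121]
cG [0.668 0.109 0.006] tool [0.005 0.004 0.164]
cB [0.649 0.239 0.006] tool [0.13  0.046 0.164]
jar [0.647 0.242 0.068] tool [0.133 0.045 0.102]
dk [0.585 0.134 0.08 ] tool [ 0.066 -0.058  0.09 ]
blu [0.588 0.058 0.1  ] tool [-0.004 -0.09   0.07 ]
g1 [0.679 0.01  0.1  ] tool [-0.088 -0.03   0.07 ]
g1 [ 0.689 -0.027  0.05 ] tool [-0.125 -0.038  0.12 ]
g2 [ 0.77 -0.01  0.05] tool [-0.147  0.042  0.12 ]
g2 [0.744 0.023 0.1  ] tool [-0.106  0.034  0.07 ]
```

Call:
{"name": "jog_arm", "arguments": {
  "rows": "0 0 0.7 0 0 0 -0.8;0 0 0.8 0 0 0 -0.8;0 0 0.7 0 0 0 -0.8;0 0 0.5 0 0 0 -0.8;0 0 0.26 0 0 0 -0.8;0 0 0 0 0 0 -0.8;0 0 0 0 0 0 -0.8;0 0 0 0 0 0 1;0 0 0 0 0 0 1;0 0 0 0 0 0 1;0 0 0 0 0 0 1;0 0 0 0 0 0 1"
}}

```text
time: 19.88
tool_pos: [0.6671, 0.1026, 0.0235]
tcp_rot: [[-0.453, 0.892, 0.002], [0.892, 0.453, 0.001], [-0.0, 0.002, -1.0]]
wrist_force: [-2.2, -0.9, 6.7]
opening: 0.0574
grip_force: 41.0
```

Call:
{"name": "jog_arm", "arguments": {
  "rows": "0 0 -0.5 0 0 0 1;0 0 -0.9 0 0 0 1;0 0 -0.9 0 0 0 1;0 0 -0.7 0 0 0 1;0.5 0.07 0 0 0 0 1;0.8 0.12 0 0 0 0 1;0.8 0.12 0 0 0 0 1;0.8 0.12 0 0 0 0 1;0.8 0.12 0 0 0 0 1;0.8 0.12 0 0 0 0 1;0.66 0.09 0 0 0 0 1;0 0 0 0 0 0 1"
}}

```text
time: 21.38
tool_pos: [0.5813, 0.354, 0.1721]
tcp_rot: [[-0.458, 0.889, -0.001], [0.889, 0.458, 0.002], [0.002, 0.0, -1.0]]
wrist_force: [-0.5, 0.9, -0.1]
opening: 0.0572
grip_force: 42.9
```

Call:
{"name": "jog_arm", "arguments": {
  "rows": "0 0 0 0 0 -0.1 1;0 0 0 0 0 -0.11 1;0 0 0 0 0 -0.11 1;0 0 0 0 0 -0.11 1;0 0 0 0 0 -0.1 1;0 0 0.7 0 0 0 1;0 0 0.7 0 0 0 1;0 0 0.6 0 0 0 1;0 0 0.3 0 0 0 1;0 0 0 0 0 0 1;0 0 0 0 0 0 1"
}}

```text
time: 22.75
tool_pos: [0.5843, 0.35, 0.0583]
tcp_rot: [[-0.964, 0.265, 0.002], [0.265, 0.964, 0.001], [-0.001, 0.002, -1.0]]
wrist_force: [-0.2, -1.2, -1.1]
opening: 0.0573
grip_force: 42.9
```

Call:
{"name": "jog_arm", "arguments": {
  "rows": "0 0 0.4 0 0 0 1;0 0 0.2 0 0 0 1;0 0 0.1 0 0 0 1;0 0 0 0 0 0 1;0 0 0 0 0 0 1"
}}

```text
time: 23.38
tool_pos: [0.5827, 0.3495, 0.0234]
tcp_rot: [[-0.964, 0.265, -0.001], [0.265, 0.964, -0.0], [0.001, -0.001, -1.0]]
wrist_force: [-8.6, -6.1, 19.9]
opening: 0.0575
grip_force: 44.2
```

Call:
{"name": "jog_arm", "arguments": {
  "rows": "0 0 -0.03 0 0 0 1;0 0 0 0 0 0 0;0 0 0 0 0 0 -0.8;0 0 0 0 0 0 -0.8;0 0 0 0 0 0 -0.8;0 0 0 0 0 0 -0.8"
}}

```text
time: 24.12
tool_pos: [0.5834, 0.3498, 0.0232]
tcp_rot: [[-0.964, 0.265, -0.0], [0.265, 0.964, -0.0], [0.0, -0.0, -1.0]]
wrist_force: [0.5, -0.8, 0.5]
opening: 0.0772
grip_force: 0.0
```

Call:
{"name": "jog_arm", "arguments": {
  "rows": "0 0 -0.7 0 0 0 -0.8;0 0 -1 0 0 0 -1;0 0 -1 0 0 0 -1;0 0 0 0 0 0.1 -1;0 0 0 0 0 0.11 -1;0 0 0 0 0 0.11 -1;0 0 0 0 0 0.11 -1;0 0 0 0 0 0.11 -1;0 0 0 0 0 0.11 -1;0 0 0 0 0 0.11 -1;0 0 0 0 0 0.07 -1;0 0 0 0 0 0 -1"
}}

```text
time: 25.62
tool_pos: [0.5832, 0.3499, 0.1582]
tcp_rot: [[0.0, 1.0, 0.0], [1.0, -0.0, -0.0], [-0.0, 0.0, -1.0]]
wrist_force: [-0.4, 0.3, 0.4]
opening: 0.0851
grip_force: 0.0
```

```bash
python3 - <<'E'
from h import *
s=wsnap("w4");print(s["pos"])
E
```

```text
[0.58320468 0.34990526 0.15821208]
```

View pics/w4.png

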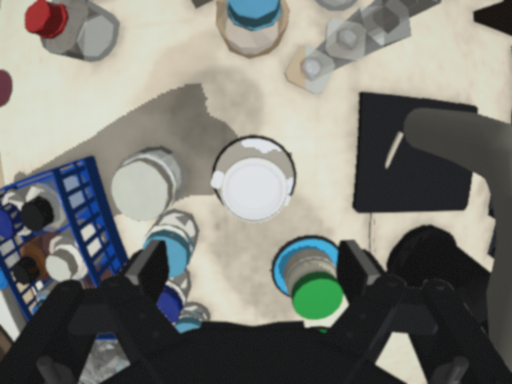

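The pot stands on the white coaster: lid (254,189), coaster rim from column 212 to 296. The jar is on blue at (316,296).

Call:
{"name": "jog_arm", "arguments": {
  "rows": "-0.7 0.4 0 0 0 0 -1;-0.8 0.5 0 0 0 0 -1;-0.66 0.38 0 0 0 0 -1;0 0 0.7 0 0 0 -1;0 0 0.7 0 0 0 -1;0 0 0.5 0 0 0 -1;0 0 0.27 0 0 0 -1;0 0 0 0 0 0 -1;0 0 0 0 0 0 -1"
}}

```text
time: 26.8
tool_pos: [0.6481, 0.2418, 0.051]
tcp_rot: [[0.001, 1.0, 0.002], [1.0, -0.001, 0.001], [0.001, 0.002, -1.0]]
wrist_force: [-0.2, -0.8, -0.4]
opening: 0.0855
grip_force: 0.0
```

Next I grip the jar, lift it and carry it to green at (.667,.106).

Call:
{"name": "jog_arm", "arguments": {
  "rows": "0 -0.02 0 0 0 0 1;0 0 0 0 0 0 1;0 0 0 0 0 0 1;0 0 0 0 0 0 1;0 0 0 0 0 0 1;0 0 0 0 0 0 1;0 0 -0.5 0 0 0 1;0 0 -0.8 0 0 0 1;0 0 -0.7 0 0 0 1;-0.5 0.1 0 0 0 0 1;-0.8 0.1 0 0 0 0 1;-0.8 0.1 0 0 0 0 1"
}}

```text
time: 28.3
tool_pos: [0.6606, 0.1342, 0.1489]
tcp_rot: [[0.002, 1.0, -0.001], [1.0, -0.002, -0.001], [-0.001, -0.001, -1.0]]
wrist_force: [0.8, 0.2, -1.4]
opening: 0.0498
grip_force: 42.2
```

Call:
{"name": "jog_arm", "arguments": {
  "rows": "-0.62 0.1 0 0 0 0 1;0 0 0.5 0 0 0 1;0 0 0.7 0 0 0 1;0 0 0.4 0 0 0 1;0 0 0.2 0 0 0 1;0 0 0 0 0 0 1;0 0 0 0 0 0 1"
}}

```text
time: 29.18
tool_pos: [0.6668, 0.1056, 0.0609]
tcp_rot: [[0.001, 1.0, 0.002], [1.0, -0.001, 0.0], [0.0, 0.002, -1.0]]
wrist_force: [-0.8, -0.7, -0.7]
opening: 0.0502
grip_force: 42.2
```

Call:
{"name": "jog_arm", "arguments": {
  "rows": "0 0 0.19 0 0 0 1;0 0 0 0 0 0 1;0 0 0 0 0 0 0.2;0 0 0 0 0 0 -0.5;0 0 0 0 0 0 -1;0 0 0 0 0 0 -1;0 0 -0.8 0 0 0 -1;0 0 -1 0 0 0 -1;0 0 -1 0 0 0 -1;-0.4 -0.4 -0.8 0 0 0 -1;-0.9 -0.5 0 0 0 0 -1;-0.9 -0.5 0 0 0 0 -1"
}}

```text
time: 30.68
tool_pos: [0.5953, -0.0053, 0.231]
tcp_rot: [[0.0, 1.0, 0.001], [1.0, -0.0, 0.0], [0.0, 0.001, -1.0]]
wrist_force: [1.2, -1.0, 0.3]
opening: 0.0857
grip_force: 0.0
```

Call:
{"name": "jog_arm", "arguments": {
  "rows": "-0.9 -0.5 0 0 0 0 -1;-0.9 -0.5 0 0 0 0 -1;-0.9 -0.5 0 0 0 0 -1;-0.9 -0.5 0 0 0 0 -1;-0.9 -0.5 0 0 0 0 -1;-0.5 -0.3 0 0 0 0 -1;0 0 0 0 0 0 -1;0 0 0 0 0 0 -1"
}}

```text
time: 31.68
tool_pos: [0.4559, -0.2534, 0.2303]
tcp_rot: [[0.001, 1.0, 0.0], [1.0, -0.001, 0.001], [0.001, 0.0, -1.0]]
wrist_force: [-0.1, 0.2, -0.8]
opening: 0.0857
grip_force: 0.0
```

Call:
{"name": "jog_arm", "arguments": {
  "rows": "-0.63 -0.31 0 0 0 0 -1;0 0 0.7 0 0 0 -1;0 0 0.8 0 0 0 -1;0 0 0.7 0 0 0 -1;0 0 0.5 0 0 0 -1;0 0 0.24 0 0 0 -1;0 0 0 0 0 0 -1;0 0 0 0 0 0 -1"
}}

```text
time: 32.67
tool_pos: [0.4408, -0.2857, 0.0842]
tcp_rot: [[0.001, 1.0, 0.001], [1.0, -0.001, -0.0], [-0.0, 0.001, -1.0]]
wrist_force: [-0.3, 0.4, 0.2]
opening: 0.0855
grip_force: 0.0
```

Call:
{"name": "jog_arm", "arguments": {
  "rows": "0 0 0 0 0 0 1;0 0 0 0 0 0 1;0 0 0 0 0 0 1;0 0 0 0 0 0 1;0 0 0 0 0 0 1;0 0 0 0 0 0 1;0 0 0 0 0 0 1"
}}

```text
time: 33.55
tool_pos: [0.4404, -0.2858, 0.0841]
tcp_rot: [[0.001, 1.0, 0.001], [1.0, -0.001, -0.0], [-0.0, 0.001, -1.0]]
wrist_force: [-0.4, 0.6, 7.9]
opening: 0.0441
grip_force: 39.8
```

Call:
{"name": "jog_arm", "arguments": {
  "rows": "0 0 -0.5 0 0 0 1;0 0 -0.9 0 0 0 1;0 0 -0.9 0 0 0 1;0 0 -0.8 0 0 0 1;0.4 0.2 0 0 0 0 1;0.8 0.3 0 0 0 0 1;0.8 0.3 0 0 0 0 1;0.8 0.3 0 0 0 0 1;0.8 0.3 0 0 0 0 1;0.8 0.3 0 0 0 0 1;0.8 0.3 0 0 0 0 1;0.8 0.3 0 0 0 0 1"
}}

```text
time: 35.05
tool_pos: [0.5556, 0.0155, 0.2384]
tcp_rot: [[0.002, 1.0, -0.0], [1.0, -0.002, 0.0], [0.0, -0.0, -1.0]]
wrist_force: [0.3, -0.5, -1.3]
opening: 0.0439
grip_force: 41.9
```

Call:
{"name": "jog_arm", "arguments": {
  "rows": "0.8 0.3 0 0 0 0 1;0.8 0.3 0 0 0 0 1;0.8 0.3 0 0 0 0 1;0.8 0.3 0 0 0 0 1;0.8 0.3 0 0 0 0 1;0.56 0.33 0 0 0 0 1;0 0 0 0 0 0 1;0 0 0 0 0 0 1"
}}

```text
time: 36.05
tool_pos: [0.647, 0.2412, 0.238]
tcp_rot: [[0.002, 1.0, -0.001], [1.0, -0.002, -0.001], [-0.001, -0.001, -1.0]]
wrist_force: [0.5, -0.4, -1.4]
opening: 0.044
grip_force: 41.9
```

Call:
{"name": "jog_arm", "arguments": {
  "rows": "0.02 0 0.7 0 0 0 1;0 0 0.8 0 0 0 1;0 0 0.7 0 0 0 1;0 0 0.5 0 0 0 1;0 0 0.2 0 0 0 1;0 0 0.1 0 0 0 1;0 0 0 0 0 0 1;0 0 0 0 0 0 1"
}}

```text
time: 37.05
tool_pos: [0.6478, 0.2433, 0.0894]
tcp_rot: [[0.001, 1.0, 0.002], [1.0, -0.001, 0.001], [0.001, 0.002, -1.0]]
wrist_force: [0.1, 0.1, -2.1]
opening: 0.0441
grip_force: 41.8
```

Call:
{"name": "jog_arm", "arguments": {
  "rows": "-0.02 0 0.09 0 0 0 1;0 0 0 0 0 0 1;0 0 0 0 0 0 0.3;0 0 0 0 0 0 -0.5;0 0 0 0 0 0 -1;0 0 0 0 0 0 -1;0 0 -0.8 0 0 0 -1;0 0 -1 0 0 0 -1;0 0 -1 0 0 0 -1;-0.5 -0.2 -0.2 0 0 0 -1;-1 -0.2 0 0 0 0 -1;-1 -0.2 0 0 0 0 -1"
}}

```text
time: 38.55
tool_pos: [0.6166, 0.1161, 0.234]
tcp_rot: [[0.0, 1.0, 0.0], [1.0, -0.0, 0.0], [0.0, 0.0, -1.0]]
wrist_force: [-0.0, 0.1, -1.2]
opening: 0.0855
grip_force: 0.0
```

Call:
{"name": "jog_arm", "arguments": {
  "rows": "-1 -0.2 0 0 0 0 -1;-1 -0.3 0 0 0 0 -1;-1 -0.3 0 0 0 0 -1;-1 -0.3 0 0 0 0 -1;-1 -0.3 0 0 0 0 -1;-1 -0.3 0 0 0 0 -1;-1 -0.3 0 0 0 0 -1;-1 -0.3 0 0 0 0 -1;-1 -0.3 0 0 0 0 -1;-0.7 -0.2 0 0 0 0 -1;0 0 0 0 0 0 -1;0 0 0 0 0 0 -1"
}}

```text
time: 40.05
tool_pos: [0.4767, -0.3669, 0.2336]
tcp_rot: [[0.001, 1.0, -0.0], [1.0, -0.001, 0.001], [0.001, -0.0, -1.0]]
wrist_force: [0.0, -0.3, -0.1]
opening: 0.0852
grip_force: 0.0
```

```bash
python3 - <<'E'
from h import *
from plant import *
s=wsnap("w5");print(s["pos"])
t=snapshot("top");np.savez("top1.npz",**t);im=t["color"]
a=cv2.resize(im[125:225,115:235],(360,300),interpolation=3)
b=cv2.resize(im[140:240,300:420],(360,300),interpolation=3)
v=np.zeros((684,720,3),np.uint8);v[:300,:360]=a;v[:300,360:]=b;v[300:,:512]=s["color"]
cv2.imwrite("pics/m5.png",cv2.resize(v,(600,570)))
E
```

```text
[ 0.4766757  -0.36689554  0.2335844 ]
```

View pics/m5.png

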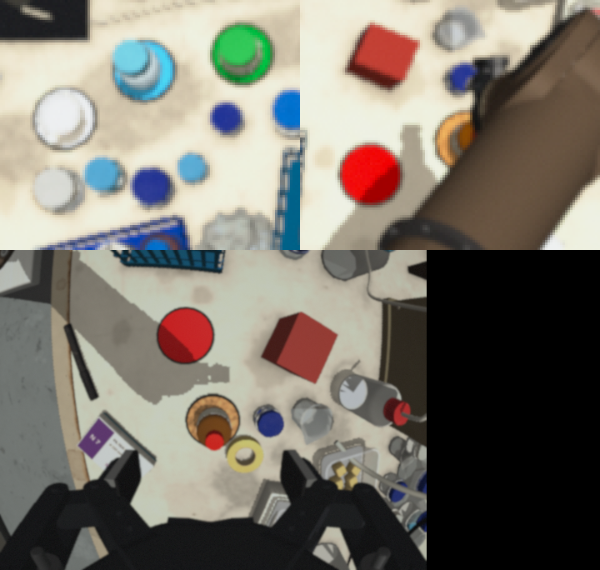

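The left three containers stand on their own coasters. The red bottle stands on cork (cap about (257,228) in the wrist image), the red coaster is free at (223,102), and the bystanders haven't moved.

```bash
python3 - <<'E'
from h import *
s=dict(np.load("w5.npz"));print("cap",wcast(s,(257,228),.091).round(3))
h=cv2.cvtColor(s["color"],cv2.COLOR_BGR2HSV);m=cv2.inRange(h,(0,150,80),(8,255,255))|cv2.inRange(h,(172,150,80),(180,255,255))
for c in cv2.findContours(m,0,2)[0]:
    if cv2.contourArea(c)>100:
        (u,v),r=cv2.minEnclosingCircle(c);print(u,v,r,wcast(s,(u,v),.006).round(3),wcast(s,(u,v),.091).round(3))
t=np.load("top1.npz");im=t["color"];h=cv2.cvtColor(im,cv2.COLOR_BGR2HSV);m=cv2.inRange(h,(0,200,100),(5,255,255))|cv2.inRange(h,(175,200,100),(180,255,255))
for c in cv2.findContours(m[190:230,310:350].copy(),0,2)[0]:
    if cv2.contourArea(c)>100:
        (u,v),r=cv2.minEnclosingCircle(c);print("top",u+310,v+190,r,cast(t,(u+310,v+190),.006).round(3))
E
```

```text
cap [ 0.481 -0.416  0.091]
257.0 228.0294189453125 12.071002006530762 [ 0.482 -0.452  0.006] [ 0.481 -0.416  0.091]
481.5 196.0 14.534542083740234 [ 0.852 -0.408  0.006] [ 0.765 -0.383  0.091]
368.0 117.0 41.97628402709961 [ 0.626 -0.301  0.006] [ 0.592 -0.3    0.091]
222.1337127685547 102.07050323486328 32.87247848510742 [ 0.439 -0.286  0.006] [ 0.448 -0.289  0.091]
top 327.7916660308838 209.4166660308838 11.31971549987793 [ 0.438 -0.287  0.006]
```

Call:
{"name": "jog_arm", "arguments": {
  "rows": "-0.5 0.09 0 0 0 0 -1;-0.53 0 0 0 0 0 -1;0 0 0.8 0 0 0 -1;0 0 0.8 0 0 0 -1;0 0 0.8 0 0 0 -1;0 0 0.5 0 0 0 -1;0 0 0.3 0 0 0 -1;0 0 0 0 0 0 -1;0 0 0 0 0 0 -1"
}}

```text
time: 41.28
tool_pos: [0.4816, -0.4195, 0.0749]
tcp_rot: [[0.001, 1.0, 0.001], [1.0, -0.001, -0.001], [-0.001, 0.001, -1.0]]
wrist_force: [-0.8, -0.3, 1.2]
opening: 0.0853
grip_force: 0.0
```

Call:
{"name": "jog_arm", "arguments": {
  "rows": "0 0 0 0 0 0 1;0 0 0 0 0 0 1;0 0 0 0 0 0 1;0 0 0 0 0 0 1;0 0 0 0 0 0 1;0 0 0 0 0 0 1;0 0 0 0 0 0 1;0 0 0 0 0 0 1"
}}

```text
time: 42.28
tool_pos: [0.4811, -0.4193, 0.0741]
tcp_rot: [[0.001, 1.0, 0.001], [1.0, -0.001, -0.0], [-0.0, 0.001, -1.0]]
wrist_force: [0.1, -0.1, 5.0]
opening: 0.0224
grip_force: 39.3
```

Call:
{"name": "jog_arm", "arguments": {
  "rows": "0 0 -0.5 0 0 0 1;0 0 -0.6 0 0 0 1;0 0 -0.5 0 0 0 1;0.5 -0.2 0 0 0 0 1;0.8 -0.25 0 0 0 0 1;0.8 -0.25 0 0 0 0 1;0.54 -0.14 0 0 0 0 1;0 0 0.5 0 0 0 1;0 0 0.6 0 0 0 1;0 0 0.3 0 0 0 1;0 0 0 0 0 0 1;0 0 0 0 0 0 1"
}}

```text
time: 43.78
tool_pos: [0.4394, -0.2876, 0.0845]
tcp_rot: [[0.002, 1.0, 0.001], [1.0, -0.002, -0.0], [-0.0, 0.001, -1.0]]
wrist_force: [0.5, 0.0, -0.8]
opening: 0.0225
grip_force: 39.5
```

Call:
{"name": "jog_arm", "arguments": {
  "rows": "0 0 0.2 0 0 0 1;0 0 0 0 0 0 1;0 0 0 0 0 0 0.4;0 0 0 0 0 0 0;0 0 0 0 0 0 -1;0 0 0 0 0 0 -1;0 0 -0.7 0 0 0 -1;0 0 -1 0 0 0 -1;0 0 -1 0 0 0 -1;0.7 0.3 0 0 0 0 -1;1 0.5 0 0 0 0 -1;1 0.5 0 0 0 0 -1"
}}

```text
time: 45.28
tool_pos: [0.5047, -0.1509, 0.2092]
tcp_rot: [[0.002, 1.0, 0.001], [1.0, -0.002, 0.0], [0.0, 0.001, -1.0]]
wrist_force: [0.6, -0.4, -0.1]
opening: 0.0852
grip_force: 0.0
```

Call:
{"name": "jog_arm", "arguments": {
  "rows": "1 0 0 0 0 0 -1;1 0 0 0 0 0 -1;0.4 0 0 0 0 0 -1;0 0 0 0 0 0 -1;0 0 0 0 0 0 -1"
}}

```text
time: 45.9
tool_pos: [0.5043, -0.0334, 0.2089]
tcp_rot: [[0.003, 1.0, 0.0], [1.0, -0.003, -0.001], [-0.001, 0.0, -1.0]]
wrist_force: [0.5, 0.2, 0.3]
opening: 0.0854
grip_force: 0.0
```

```bash
python3 - <<'E'
from h import *
from plant import *
t=snapshot("top");np.savez("top2.npz",**t);im=t["color"]
cv2.imwrite("pics/m6.png",np.vstack([cv2.resize(im[125:225,115:235],(600,300*5//3),interpolation=3)[:500],cv2.resize(im[140:280,300:420],(600,700),interpolation=3)])[::2,::2])
E
```

```text
(no output)
```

View pics/m6.png

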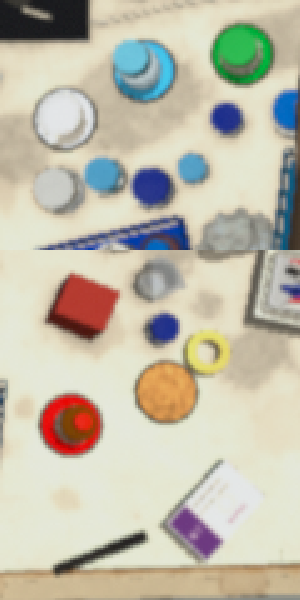

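All four stand on their own coasters (caps in the crop: blue (130,56), green (241,46), white (62,114), red (82,422)), and the bystanders are in place. I'll check the offsets in numbers, then hand in.

```bash
python3 - <<'E'
from h import *
from plant import *
t=np.load("top2.npz")
ok=True
for n,uv,z,c in [("blue",(167,147.4),.104,(.647,.239)),("green",(211.4,143.4),.068,(.666,.104)),("white",(139.8,170.6),.049,(.582,.348)),("red",(332.8,208.8),.091,(.438,-.289))]:
    p=cast(t,uv,z)[:2];e=np.hypot(*(p-c));print(n,p.round(3),e.round(4));ok&=e<.010
if ok: print(job_done())
E
```

```text
blue [0.647 0.241] 0.0023
green [0.664 0.101] 0.004
white [0.582 0.342] 0.0062
red [ 0.435 -0.288] 0.0027
the job is handed in; nothing more can be done
None
```

All four containers stand upright on their matching coasters, within about 6 mm of centre by the top camera; the bystanders look undisturbed, and I handed the job in at about 46 s of the 144 s (no verdict came back).

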